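# Flip the lot marker of the deburred back covers

### The arm

A 6-joint arm with a two-finger parallel gripper is mounted at the origin on the work surface. World frame = base frame: x ahead of the robot, y to its left, z up, the work surface at z = 0. Lengths are in mm, angles in rad, forces in N, time in s.
With the tool pointing down it reaches from about 150 to 775 mm from the base axis. Payload 6.1 kg.
Tool frame: the origin (TCP) lies on the mounting face of the last link; the fingertips stand 173 mm ahead of it and the grasp point (between the pads) lies 155 mm ahead of it (hold_point_z is the distance from the TCP to the grasp point, in mm); z points along the fingers, y is the direction in which the jaws open and shut (so a half turn about z gives the same grasp; the last joint's range is limited). The gripper opens to 85 mm and grips with 20 to 120 N. Pads are 22 mm wide; open, the fingers measure 114 mm over their backs; the gripper's body (76 mm by 85 mm) begins 54 mm behind the grasp point. The pads swing forward as they close: fully open they stand 13 mm farther back than shut.
Start: joints at [1.18, 0.126, -0.04, 1.405, 0, 1.571], TCP at [199.98, 485.404, 404.695] pointing down, gripper open.
Joint ranges: [-2.72, 2.72], [-0.95, 1.95], [-1.27, 1.35], [-1.78, 2.02], [-1.46, 1.47], [-3.14, 3.14]. Speed limits (rad/s): [2.39, 2.39, 3.01, 3.14, 3.14, 3.14].

### API

Orientations are given as a 3x3 rotation matrix whose columns are the frame's x, y, z axes.
In Python, from cell import sense, read_camera, get_calibration, finish_job, hold_point_z gives the robot as it stands.
- The arm moves only by the tool step_arm, never from a script. Its argument "targets" is a list of rows, each a list of 5 numbers: the opening, from 0 (shut) to 1 (fully open), then the shift along the tool's x, y, z in m, then the turn about the tool's z in rad. A call has 1 to 12 rows; each row shifts and turns the commanded pose from where the row before left it, along the tool's axes as they then stand; what a row does not reach is not made up. A row lasts 1/10 s, in which the tool goes at most 50 mm and 8.59 degrees, less where a joint would pass 70% of its speed; a pose out of reach is approached as far as the arm can. A call with a gripper value outside its range is refused whole. The fingers move at their own pace and stop on an object; "squeeze" is the grip in N (left out, the last holds). Time passes only in rows, so rows that do not move let the fingers close. It gives the time, the measured TCP pose, the force and the opening at its end, in the units of the state.
- sense(): the state, without advancing time (a new reading comes with each control period).
- read_camera(name): name is "scene" or "top"; returns (picture, depth): 480x640x3 uint8, red, green, blue; 480x640 float32, mm along the optical axis (not along the pixel's ray), 0 where there is no reading.
- get_calibration(name): a dict with "vfov" (degrees; the focal length in pixels is half the picture's height over the tangent of half this angle, whatever the lens; pixels are square), "cx", "cy" (the principal point, pixels), "world_from_camera" (4x4, takes a point from camera to world coordinates). Camera axes: x right, y up, looking along -z (the intrinsics and any distortion apply to the point x, -y, -z); pixel columns grow to the right and rows downward; lengths in mm; the calibration is good to about 2 mm. A picture is of the moment at which its call begins. get_calibration takes no time and is no camera call.
- finish_job(): hands the job in, once; it reports no verdict.
The state is a dict: "t": time; "qpos": joint angles; "qd": joint speeds; "tau": joint torques, N m; "position": TCP position; "tool_rot": TCP orientation; "ft_force": force on the tool from outside, world axes, zero at the start; "torque": the same for the moment, N m; "finger_gap": opening from 0.0 (shut) to 1.0 (fully open).
Only numpy, scipy, OpenCV 4.12 (cv2) and the standard library are available. Lean on these libraries where they do the work, as an engineer would, in place of code of your own. Each camera call takes 0.05 s, during which the arm holds its last target.

### The job

The black remote back cover has been deburred, so with a fingertip turn the status marker in front of its tray right over its hinge to the far side and press it down flat, so that the ring face shows upward in place of the two bars. Just push the marker, never pinch it between the fingers. Leave the cam follower's marker and every loose part and tool where they are.

Things in the scene. Friction and masses are not known exactly. Their poses are not given: they have to be found in the camera images.
- cover_station: Fixed remote-cover station: bent stainless bracket with a flip-over marker, and a grey tray (180 wide, 110 deep, 27 mm high) whose centre lies 150 mm beyond the hinge pin along this body's x. Origin on the counter under the pin; x points level across the pin, away from the robot towards the tray; y along the pin; z up. Bracket arms 57 mm either side along y, reaching 42 mm either side of the pin.
- cover_pivot (a point): Centre of the marker's hinge pin at the remote-cover station, 70 mm above the counter, axes as the station's. Thin rest rods lie under the paddle 36 mm out from the pin on each side.
- cover_edge (a point): Middle of the free edge of this marker's paddle, 82 mm out from the pin, half-way through its thickness. The paddle is a flat aluminium plate 96 mm wide along the pin, 5 mm thick, with a hemmed rim. Lying flat, its edge overhangs the bracket by 40 mm with nothing below but the counter 67 mm down, so a fingertip tilted some 45 degrees fits under it.
- cover_marker (a joint): This is the marker to flip. Turn of the paddle about its pin, rad. 0: flat on the near side, free edge towards the robot, bars up. 1.57: upright. 3.14: flat on the far side, ring up. Friction hinge: stays at any angle it is left, does not fall; needs about 1 N at the free edge. Paddle 55 g. Starts at 0 to 0.25.
- cover_bars (a point): Centre of the paddle face with two raised parallel black bars (60 mm long, 26 mm apart), 47 mm out from the pin; face up at the start.
- cover_ring (a point): Centre of the paddle face with one raised black ring (53 mm across), 47 mm out from the pin; face down at the start.
- cam_station: Fixed cam-follower station: bent stainless bracket with a flip-over marker, and a grey tray (180 wide, 110 deep, 27 mm high) whose centre lies 150 mm beyond the hinge pin along this body's x. Origin on the counter under the pin; x points level across the pin, away from the robot towards the tray; y along the pin; z up. Bracket arms 57 mm either side along y, reaching 42 mm either side of the pin.
- cam_pivot (a point): Centre of the marker's hinge pin at the cam-follower station, 70 mm above the counter, axes as the station's. Thin rest rods lie under the paddle 36 mm out from the pin on each side.
- cam_edge (a point): Middle of the free edge of this marker's paddle, 82 mm out from the pin, half-way through its thickness. The paddle is a flat aluminium plate 96 mm wide along the pin, 5 mm thick, with a hemmed rim. Lying flat, its edge overhangs the bracket by 40 mm with nothing below but the counter 67 mm down, so a fingertip tilted some 45 degrees fits under it.
- cam_marker (a joint): This one must stay as it is. Turn of the paddle about its pin, rad. 0: flat on the near side, free edge towards the robot, bars up. 1.57: upright. 3.14: flat on the far side, ring up. Friction hinge: stays at any angle it is left, does not fall; needs about 1 N at the free edge. Paddle 55 g. Starts at 0 to 0.25.
- cam_bars (a point): Centre of the paddle face with two raised parallel black bars (60 mm long, 26 mm apart), 47 mm out from the pin; face up at the start.
- cam_ring (a point): Centre of the paddle face with one raised black ring (53 mm across), 47 mm out from the pin; face down at the start.
- remote_cover: Matte black ABS remote-control back cover, 46 x 140 mm, 12 mm high, loose in its grey tray; origin at the centre of its underside.
- cam_follower: White acetal cam follower, a roller 34 mm across and 14 mm high with a 12 mm stem upward, 41 mm high in all, loose upright in the other grey tray; origin at the centre of its underside.
- caliper: Steel dial caliper, 230 mm long along its x, 70 mm wide, 17 mm high at the dial, lying loose between the two markers; origin at the middle of its beam, on the counter.
- loupe: Brass-rimmed glass loupe, 42 mm across, 18 mm high, loose on the counter; origin at the centre of its underside.
- deburr_tool: Hand deburring tool with a grey handle and hooked blade, 165 mm long along its x, 15 mm high, loose; origin 30 mm ahead of the middle of the handle, on the counter.
- bench_file: Small file with a wooden handle, 200 mm long along its x, 14 mm high, loose; origin near its middle, on the counter.
- blade_pot: White plastic pot with lid, 40 mm across, 40 mm high, loose; origin at the centre of its underside.

How it is judged (in metres and radians):
On the way:
1. the back cover's marker is turned up past upright (value of joint cover_marker above 1.65 rad).
At the end, for the whole second after the job is handed in: The back cover's marker lies flat on the far side, ring face up (within 8 degrees of fully over) and still; the cam follower's marker is where it was (12 mm at its edge), and every loose part and tool lies still within 15 mm of where it was (value of joint cover_marker above 3 rad and not (velocity of joint cover_marker above 0.1 rad/s) and not (velocity of joint cover_marker below -0.1 rad/s) and distance of cam_edge from where it was at the start of the episode below 0.012 m and distance of each of remote_cover, cam_follower, caliper, loupe, deburr_tool, bench_file, blade_pot from where it was at the start of the episode below 0.015 m and linear speed of each of remote_cover, cam_follower, caliper, loupe, deburr_tool, bench_file, blade_pot below 0.03 m/s); the robot touches nothing.
It fails at once if the marker is pinched: fingers press on both of its faces at once (contact force between each of cover_marker_c1, cover_marker_c2 and the fingers above 2 N).
It fails at once if the cam follower's marker is moved (distance of cam_edge from where it was at the start of the episode above 0.012 m).
It fails at once if a loose part or tool is pushed, lifted or carried (distance of any of remote_cover, cam_follower, caliper, loupe, deburr_tool, bench_file, blade_pot from where it was at the start of the episode above 0.015 m).
It also fails if it takes over 38 s, if anything falls off the work surface, if the arm or the gripper's body presses on something with over 40 N, if the wrist force passes 120 N, or if a joint passes its speed limit or range.

## Working session

There is one attempt and no reset: what is moved stays moved. The work goes in short steps, Python scripts to look and compute and a tool call to move; the robot and the scene stay as the last step left them, time stands still between calls to the robot, and variables do not carry over. Pictures are saved under pics/ and viewed, and the job is handed in when it is done.

Besides the shell and the picture viewer there is one more tool, called after "Call:" by a JSON object that holds its "method" and its "body". step_arm: Moves the arm, as the interface text tells. Its arguments: {"type":"object","properties":{"targets":{"type":"array"},"squeeze":{"type":"number"}},"required":["targets"]}

```bash
ls; mkdir -p pics
python3 - <<'E'
from cell import *
import cv2,json,numpy as np
for n in("scene","top"):
    p,d=read_camera(n); cv2.imwrite(f"pics/{n}0.png",p[:,:,::-1]); np.savez(f"pics/{n}0.npz",p=p,d=d)
    print(n,get_calibration(n), (d>0).mean())
print(sense(),hold_point_z)
E
```

```text
pics
scene {'vfov': 54.00215041001464, 'cx': 323.67767673155305, 'cy': 236.96135576019844, 'world_from_camera': array([[ 6.18701587e-01, -4.91624303e-01,  6.12791882e-01,
         1.22964263e+03],
       [ 7.85613665e-01,  3.91547113e-01, -4.79063699e-01,
        -5.27106871e+02],
       [-4.41753492e-03,  7.77815147e-01,  6.28477591e-01,
         7.72625251e+02],
       [ 0.00000000e+00,  0.00000000e+00,  0.00000000e+00,
         1.00000000e+00]])} 0.988798828125
top {'vfov': 46.94121338622506, 'cx': 325.04827789473353, 'cy': 239.79172162822812, 'world_from_camera': array([[-1.57758600e-02,  9.81026467e-01, -1.93230935e-01,
         3.60759794e+02],
       [-9.99872636e-01, -1.59452710e-02,  6.78555346e-04,
        -3.30692780e+00],
       [-2.41543887e-03,  1.93217029e-01,  9.81153069e-01,
         1.20528136e+03],
       [ 0.00000000e+00,  0.00000000e+00,  0.00000000e+00,
         1.00000000e+00]])} 0.9959114583333334
{'t': 0.1, 'qpos': array([ 1.17997777e+00,  1.26319329e-01, -4.05380874e-02,  1.40538969e+00,
       -3.75754374e-06,  1.57082929e+00]), 'qd': array([-7.15117850e-04,  4.34053052e-04,  2.02872326e-03, -7.82141508e-05,
        6.89726805e-05,  3.24090379e-04]), 'tau': array([-1.20222183e-03, -4.36906886e+01,  3.53603482e+01,  1.37636263e-02,
       -1.79657837e-05, -5.50177674e-06]), 'position': array([199.94853377, 485.29651323, 403.99211211]), 'tool_rot': array([[-9.24584986e-01,  3.80975460e-01, -5.49192827e-04],
       [ 3.80975856e-01,  9.24584011e-01, -1.34281687e-03],
       [-3.80536831e-06, -1.45077753e-03, -9.99998948e-01]]), 'ft_force': array([-0.48939413,  1.02362347,  0.00445407]), 'torque': array([ 0.02731096, -0.00801723,  0.00768076]), 'finger_gap': 0.9986925773476252} 154.70000000000002
```

View pics/scene0.png

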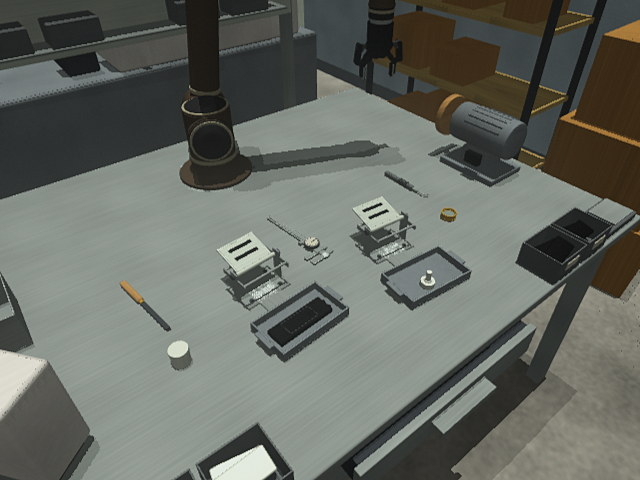

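View pics/top0.png

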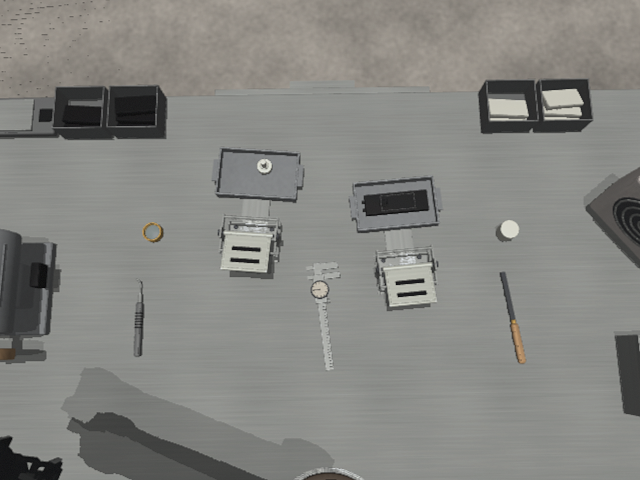

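The top view shows the black cover's tray at about (396,203) with its paddle at (409,285). The cam station is at (258,175) and (247,250), and the caliper lies between them. Next I measure the paddle, tray and pin.

```bash
cat > h.py <<'E'
import numpy as np, cv2
from cell import *
def cloud(n,d):
    c=get_calibration(n); f=240/np.tan(np.radians(c["vfov"]/2))
    v,u=np.mgrid[0:480,0:640]
    P=np.stack([(u-c["cx"])/f*d,-(v-c["cy"])/f*d,-d],-1)
    M=c["world_from_camera"]; return P@M[:3,:3].T+M[:3,3]
E
python3 - <<'E'
from h import *
for n in("top","scene"):
    z=np.load(f"pics/{n}0.npz"); p=z["p"].astype(int); P=cloud(n,z["d"])
    hsv=cv2.cvtColor(z["p"],cv2.COLOR_RGB2HSV)
    X=P[...,0];Y=P[...,1];Z=P[...,2]
    t=(X>200)&(X<600)&(abs(Y)<300)
    print(n,"counter",np.median(Z[t]))
    m=(Z>60)&(Z<130)&(X>220)&(X<480)&(Y>-260)&(Y<250)
    k,l,s,c=cv2.connectedComponentsWithStats(m.astype(np.uint8))
    for i in range(1,k):
        if s[i,4]<100: continue
        Q=P[l==i]
        r=cv2.minAreaRect(Q[:,:2].astype(np.float32)); 
        q=Q.mean(0);A=np.linalg.svd(Q-q,full_matrices=False)[2]
        print("comp",s[i],"mean",q.round(1),"rect",r,"normal",A[2].round(3),"z",np.percentile(Q[:,2],[1,50,99]).round(1), cv2.boxPoints(r).round(1).tolist())
    g=(Z>18)&(Z<40)&(X>350)&(X<560)&(Y>-260)&(Y<250)
    k,l,s,c=cv2.connectedComponentsWithStats(g.astype(np.uint8))
    for i in range(1,k):
        if s[i,4]<60: continue
        Q=P[l==i]; print("low",s[i],cv2.minAreaRect(Q[:,:2].astype(np.float32)))
    im=z["p"][:,:,::-1]
    cr=im[220:330,350:470] if n=="top" else im[210:320,200:320]
    cv2.imwrite(f"pics/crop_{n}.png",cv2.resize(cr,None,fx=5,fy=5,interpolation=cv2.INTER_NEAREST))
E
```

```text
top counter 0.3819208982749842
comp [388 287  50  20 791] mean [ 462.7 -176.    87.8] rect ((464.04632568359375, -178.43301391601562), (37.46272277832031, 96.14925384521484), 3.6224002838134766) normal [0.22  0.022 0.975] z [80.7 87.9 94.3] [[442.29998779296875, -131.60000610351562], [448.3999938964844, -227.60000610351562], [485.79998779296875, -225.1999969482422], [479.70001220703125, -129.3000030517578]]
scene counter 2.1044980754176095
comp [217 231  44  28 514] mean [ 463.1 -174.3   88.4] rect ((461.85955810546875, -174.4576873779297), (37.84917068481445, 96.8777847290039), 1.6985000371932983) normal [0.221 0.013 0.975] z [82.3 88.7 93.5] [[441.5, -126.5999984741211], [444.3999938964844, -223.39999389648438], [482.20001220703125, -222.3000030517578], [479.29998779296875, -125.5]]
```

Run:
```python
from h import *
for n in("top","scene"):
    z=np.load(f"pics/{n}0.npz"); P=cloud(n,z["d"]); V=cv2.cvtColor(z["p"],cv2.COLOR_RGB2HSV)
    X,Y,Z=np.moveaxis(P,-1,0)
    for nm,lo,hi in(("cover",-260,-60),("cam",60,260)):
      m=(Z>60)&(Z<130)&(X>400)&(X<640)&(Y>lo)&(Y<hi)
      k,l,s,c=cv2.connectedComponentsWithStats(m.astype(np.uint8)); i=1+np.argmax(s[1:,4])
      Q=P[l==i]
      for _ in range(3):
        q=Q.mean(0);A=np.linalg.svd(Q-q,full_matrices=False)[2][2]; A*=np.sign(A[2])
        Q=Q[abs((Q-q)@A)<3]
      r=cv2.minAreaRect(Q[:,:2].astype(np.float32))
      print(n,nm,s[i],q.round(1),A.round(3),np.percentile(Q[:,2],[1,99]).round(1),r,cv2.boxPoints(r).round(1).tolist())
      g=(Z>17)&(Z<40)&(X>560)&(X<780)&(Y>lo-20)&(Y<hi+20)
      Q=P[g].astype(np.float32); print("tray",len(Q),cv2.minAreaRect(Q[:,:2]))
```

```text
top cover [ 377  245   62   62 2301] [ 493.5 -175.5   80.6] [0.216 0.018 0.976] [64.8 92.3] ((505.8636474609375, -174.6926727294922), (120.49211883544922, 127.40129852294922), 4.481565475463867) [[440.79998779296875, -115.9000015258789], [450.79998779296875, -242.89999389648438], [570.9000244140625, -233.5], [560.9000244140625, -106.5]]Traceback (most recent call last):
  File "<stdin>", line 15, in <module>
cv2.error: OpenCV(4.12.0) /io/opencv/modules/imgproc/src/convhull.cpp:143: error: (-215:Assertion failed) total >= 0 && (depth == CV_32F || depth == CV_32S) in function 'convexHull'
```

View pics/crop_top.png

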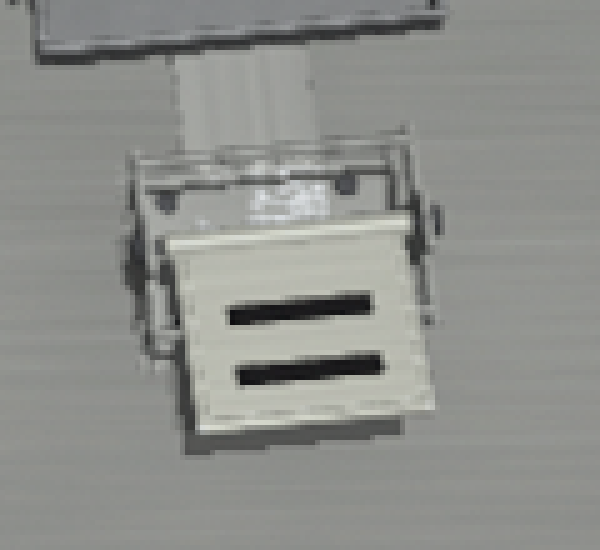

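View pics/crop_scene.png

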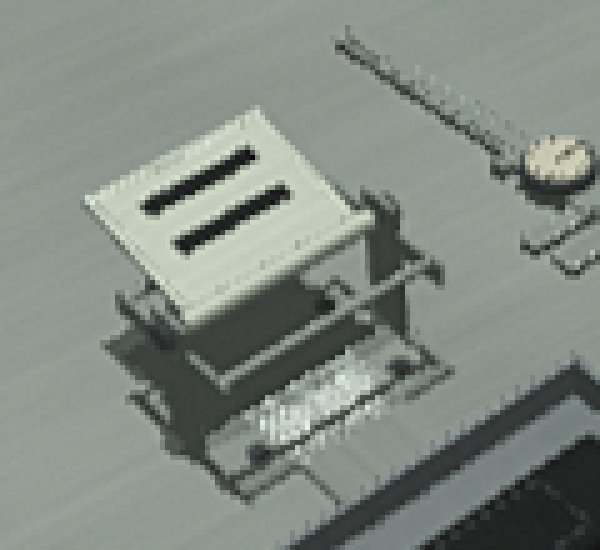

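Run:
```python
from h import *
for n in("top","scene"):
    z=np.load(f"pics/{n}0.npz"); P=cloud(n,z["d"]); hsv=cv2.cvtColor(z["p"],cv2.COLOR_RGB2HSV)
    X,Y,Z=np.moveaxis(P,-1,0)
    if n=="top": print(P[185,365].round(),P[203,445].round(),P[205,357].round(),P[203,396].round(), hsv[290,430],hsv[260,400],hsv[200,380])
    m=(hsv[...,2]>170)&(hsv[...,1]<50)&(Z>60)&(Z<130)&(X>400)&(X<560)
    for nm,lo,hi in(("cover",-260,-60),("cam",60,260)):
      mm=m&(Y>lo)&(Y<hi)
      k,l,s,c=cv2.connectedComponentsWithStats(mm.astype(np.uint8)); i=1+np.argmax(s[1:,4])
      Q=P[l==i]
      for _ in range(4):
        q=Q.mean(0);A=np.linalg.svd(Q-q,full_matrices=False)[2][2]; A*=np.sign(A[2])
        Q=Q[abs((Q-q)@A)<3]
      r=cv2.minAreaRect(Q[:,:2].astype(np.float32))
      print(n,nm,s[i],q.round(1),A.round(3),np.percentile(Q[:,2],[1,99]).round(1),r,cv2.boxPoints(r).round(1).tolist())
    for nm,lo,hi in(("cover",-290,-40),("cam",40,290)):
      g=(Z>17)&(Z<45)&(X>570)&(X<790)&(Y>lo)&(Y<hi)
      Q=P[g].astype(np.float32); print("tray",len(Q), cv2.minAreaRect(Q[:,:2].copy()) if len(Q) else 0)
```

```text
[721. -96.   8.] [ 678. -276.   -1.] [669. -76.  28.] [ 674. -162.   21.] [ 33  14 185] [ 90   3 187] [150   5  52]
top cover [ 383  263   54   43 1420] [ 487.5 -175.6   81.9] [0.226 0.021 0.974] [71.8 92.8] ((488.7474060058594, -176.92013549804688), (83.75662994384766, 97.61011505126953), 5.365784645080566) [[442.5, -132.1999969482422], [451.6000061035156, -229.39999389648438], [535.0, -221.60000610351562], [525.9000244140625, -124.4000015258789]]
top cam [221 252  47  20 679] [539.9 160.8  85. ] [ 0.221 -0.018  0.975] [78.7 91.1] ((540.0075073242188, 162.94290161132812), (93.4950180053711, 41.33934783935547), 87.52689361572266) [[517.2999877929688, 117.0999984741211], [558.5999755859375, 115.30000305175781], [562.7000122070312, 208.8000030517578], [521.4000244140625, 210.5]]
tray 1892 ((675.3472290039062, -161.95895385742188), (112.29595947265625, 203.0583953857422), 4.376954555511475)
tray 799 ((686.4561157226562, 144.9613494873047), (203.21099853515625, 204.6464080810547), 89.25727844238281)
scene cover [ 217  231   58   43 1044] [ 488.6 -174.1   82.5] [0.217 0.016 0.976] [73.5 92.8] ((487.3243408203125, -171.36050415039062), (85.58968353271484, 99.84977722167969), 3.7593331336975098) [[441.29998779296875, -124.30000305175781], [447.8999938964844, -224.0], [533.2999877929688, -218.39999389648438], [526.7999877929688, -118.69999694824219]]
scene cam [353 196  37  24 342] [539.6 162.7  86.5] [ 0.202 -0.013  0.979] [80.9 91.9] ((540.8203125, 165.50604248046875), (95.5599594116211, 44.06539535522461), 85.19696807861328) [[514.9000244140625, 119.69999694824219], [558.7999877929688, 116.0], [566.7999877929688, 211.3000030517578], [522.9000244140625, 215.0]]
tray 2349 ((673.7994384765625, -156.42405700683594), (114.21114349365234, 205.5156707763672), 4.459641456604004)
tray 938 ((685.532958984375, 148.42295837402344), (208.31027221679688, 205.16458129882812), 0.1841362714767456)
```

Estimates, with the two views agreeing to about 4 mm:
- **Pin:** about (525, -171.5, 70).
- **Station yaw:** about 4.5°.
- **Paddle:** about 0.22 rad up, with its free edge near (446, -177.5, 88). That is 80 mm from the pin, as expected.

The tool stays vertical, so I'll push the free edge with shut fingers, moving forward and up along the arc. First I travel there at height.

Call:
{"method": "step_arm", "body": {"targets": [[0, -0.0249, -0.0297, 0, 0], [0, -0.0249, -0.0297, 0, 0], [0, -0.0249, -0.0297, 0, 0], [0, -0.0249, -0.0297, 0, 0], [0, -0.0249, -0.0297, 0, 0], [0, -0.0249, -0.0297, 0, 0], [0, -0.0249, -0.0297, 0, 0], [0, -0.0249, -0.0297, 0, 0], [0, -0.0249, -0.0297, 0, 0], [0, -0.0249, -0.0297, 0, 0], [0, -0.0249, -0.0297, 0, 0], [0, -0.0249, -0.0297, 0, 0]], "squeeze": 20}}

```text
t: 1.3
position: [340.4, 40.5, 404.6]
tool_rot: [[-0.925, 0.381, 0.0], [0.381, 0.925, 0.0], [-0.0, 0.0, -1.0]]
ft_force: [0.9, 0.6, 0.1]
finger_gap: -0.001
```

Call:
{"method": "step_arm", "body": {"targets": [[0, -0.0249, -0.0297, 0, 0], [0, -0.0249, -0.0297, 0, 0], [0, -0.0249, -0.0297, 0, 0], [0, -0.0249, -0.0297, 0, 0], [0, -0.0249, -0.0297, 0, 0], [0, -0.0249, -0.0297, 0, 0], [0, 0, 0, 0, -0.12], [0, 0, 0, 0, -0.12], [0, 0, 0, 0, -0.12], [0, 0, 0, 0, -0.11], [0, 0, 0, 0, 0], [0, 0, 0, 0, 0]]}}

```text
t: 2.5
position: [410.7, -179.6, 404.5]
tool_rot: [[-0.997, -0.077, -0.0], [-0.077, 0.997, 0.0], [0.0, 0.0, -1.0]]
ft_force: [-0.2, -0.2, -0.8]
finger_gap: 0.001
```

Call:
{"method": "step_arm", "body": {"targets": [[0, 0, 0, 0.04, 0], [0, 0, 0, 0.04, 0], [0, 0, 0, 0.03, 0], [0, 0, 0, 0, 0]]}}

```text
t: 2.9
position: [409.2, -178.9, 290.9]
tool_rot: [[-0.997, -0.077, -0.007], [-0.077, 0.997, 0.003], [0.006, 0.003, -1.0]]
ft_force: [-0.8, 0.2, 0.9]
finger_gap: 0.001
```

Run:
```python
from h import *
st=sense(); pin=np.array([525,-171.5]);u=np.array([.997,.077]);v=np.array([-.077,.997])
print(st["position"],(st["position"][:2]-pin)@u)
p,d=read_camera("scene"); P=cloud("scene",d); np.savez("pics/s1.npz",p=p,d=d)
cv2.imwrite("pics/s1.png",cv2.resize(p[130:310,150:390,::-1],None,fx=3,fy=3,interpolation=cv2.INTER_NEAREST))
s=(P[...,:2]-pin)@u; w=(P[...,:2]-pin)@v; Z=P[...,2]
m=(s>-160)&(s<-60)&(abs(w)<70)&(Z>97)
for a in range(95,240,10):
    k=m&(Z>=a)&(Z<a+10)
    if k.sum(): print(a,k.sum(),"s",s[k].min().round(),s[k].max().round(),"w",w[k].min().round(),w[k].max().round())
print("zmin fingers",np.sort(Z[m])[:8].round(1))
```

```text
[ 409.19386785 -178.8581586   290.89943361] -116.02529197087654
115 12 s -115.0 -105.0 w -2.0 10.0
125 40 s -126.0 -105.0 w -10.0 17.0
135 51 s -126.0 -104.0 w -10.0 17.0
145 47 s -124.0 -105.0 w -9.0 17.0
155 48 s -113.0 -103.0 w -13.0 28.0
165 130 s -129.0 -103.0 w -31.0 41.0
175 122 s -131.0 -100.0 w -40.0 48.0
185 141 s -126.0 -98.0 w -48.0 59.0
195 149 s -126.0 -97.0 w -57.0 61.0
205 234 s -130.0 -97.0 w -58.0 65.0
215 190 s -122.0 -96.0 w -52.0 56.0
225 142 s -126.0 -96.0 w -38.0 44.0
235 43 s -123.0 -88.0 w -35.0 39.0
zmin fingers [118.7 119.7 119.9 121.6 121.9 122.7 122.9 123.2]
```

View pics/s1.png

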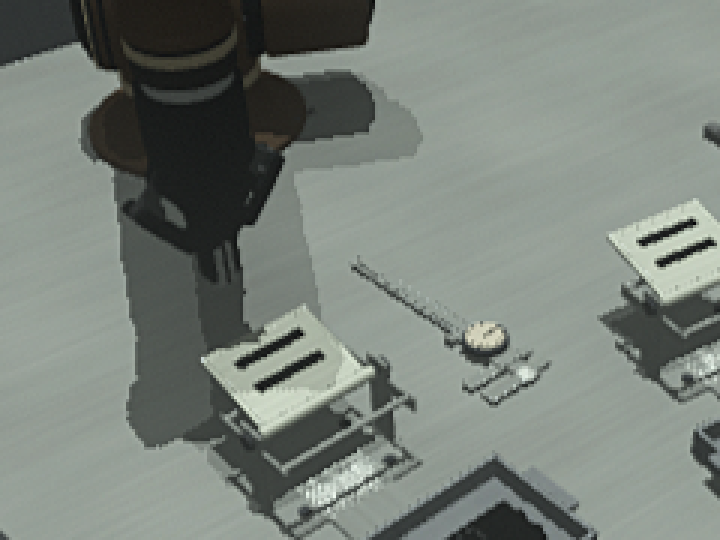

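The closed fingertip is at z≈118, which matches 173 mm ahead of the TCP, and its front face is 11 mm ahead of the axis. The knuckles begin 37 mm above the tip. Next I lower in front of the edge and approach.

Call:
{"method": "step_arm", "body": {"targets": [[0, 0, 0, 0.03, 0], [0, 0, 0, 0.024, 0], [0, 0, 0, 0, 0], [0, -0.008, 0, 0, 0], [0, -0.008, 0, 0, 0], [0, 0, 0, 0, 0], [0, 0, 0, 0, 0]]}}

```text
t: 3.65
position: [427.4, -178.4, 241.7]
tool_rot: [[-0.997, -0.079, 0.001], [-0.079, 0.997, -0.001], [-0.001, -0.001, -1.0]]
ft_force: [0.6, 0.2, -0.4]
finger_gap: -0.0
```

Call:
{"method": "step_arm", "body": {"targets": [[0, -0.003, 0, 0, 0], [0, -0.002, 0, 0, 0], [0, 0, 0, 0, 0]]}}

```text
t: 3.95
position: [431.9, -178.0, 240.7]
tool_rot: [[-0.997, -0.079, 0.0], [-0.079, 0.997, -0.0], [-0.0, -0.0, -1.0]]
ft_force: [-0.6, 0.1, 0.1]
finger_gap: -0.002
```

Call:
{"method": "step_arm", "body": {"targets": [[0, -0.002, 0, 0, 0], [0, 0, 0, 0, 0]]}}

```text
t: 4.15
position: [433.8, -177.8, 240.7]
tool_rot: [[-0.997, -0.079, -0.0], [-0.079, 0.997, 0.0], [0.0, 0.0, -1.0]]
ft_force: [0.6, 0.8, 0.1]
finger_gap: -0.004
```

Call:
{"method": "step_arm", "body": {"targets": [[0, -0.001, 0, 0, 0], [0, 0, 0, 0, 0]]}}

```text
t: 4.35
position: [434.7, -177.7, 240.6]
tool_rot: [[-0.997, -0.079, -0.0], [-0.079, 0.997, 0.0], [0.0, 0.0, -1.0]]
ft_force: [-0.6, -0.0, 0.1]
finger_gap: -0.001
```

Call:
{"method": "step_arm", "body": {"targets": [[0, -0.001, 0, 0, 0], [0, 0, 0, 0, 0]]}}

```text
t: 4.55
position: [435.1, -177.6, 240.4]
tool_rot: [[-0.997, -0.079, -0.002], [-0.079, 0.997, -0.0], [0.002, -0.0, -1.0]]
ft_force: [-3.5, -0.1, 0.6]
finger_gap: -0.001
```

Call:
{"method": "step_arm", "body": {"targets": [[0, -0.001, 0, 0, 0], [0, 0, 0, 0, 0]]}}

```text
t: 4.75
position: [435.5, -177.5, 240.2]
tool_rot: [[-0.997, -0.079, -0.004], [-0.079, 0.997, -0.0], [0.004, -0.0, -1.0]]
ft_force: [-7.7, -1.4, 2.2]
finger_gap: 0.004
```

Contact at TCP x≈434.8, as predicted. Now I lift with the press, letting friction drag the edge up its arc.

Call:
{"method": "step_arm", "body": {"targets": [[0, -0.0005, 0, -0.003, 0], [0, -0.001, 0, -0.003, 0], [0, -0.001, 0, -0.003, 0]]}}

```text
t: 5.05
position: [438.0, -177.3, 249.2]
tool_rot: [[-0.997, -0.079, -0.004], [-0.079, 0.997, -0.0], [0.004, 0.0, -1.0]]
ft_force: [-6.3, -0.3, 2.0]
finger_gap: -0.003
```

```bash
cat > ang.py <<'E'
from h import *
import sys
pin=np.array([525,-171.5]);u=np.array([.997,.077]);v=np.array([-.077,.997])
for n in sys.argv[2:]:
    p,d=read_camera(n); P=cloud(n,d)
    s=(P[...,:2]-pin)@u; w=(P[...,:2]-pin)@v; Z=P[...,2]; hsv=cv2.cvtColor(p,cv2.COLOR_RGB2HSV)
    m=(abs(w)<46)&(Z>66)&(np.hypot(s,Z-70)<92)&(hsv[...,2]>120)&(hsv[...,1]<60)
    Q=np.stack([s[m],w[m],Z[m]],1)
    if len(Q)>30:
        for _ in range(4):
            q=np.median(Q,0) if _==0 else Q.mean(0);A=np.linalg.svd(Q-q,full_matrices=False)[2][2]; Q=Q[abs((Q-q)@A)<4]
        r=np.hypot(Q[:,0],Q[:,2]-70)
        print(n,len(Q),"normal s,w,z",A.round(3),"mean",q.round(1),"theta",np.arctan2(q[2]-70,-q[0]).round(3),"rmax",np.percentile(r,98).round(1),"zmax",np.percentile(Q[:,2],98).round(1))
    c=p[150:330,140:380] if n=="scene" else p[190:330,330:480]
    cv2.imwrite(f"pics/{sys.argv[1]}_{n}.png",cv2.resize(c[:,:,::-1],None,fx=3,fy=3,interpolation=cv2.INTER_NEAREST))
print(sense()["t"],sense()["position"].round(1),sense()["ft_force"].round(1))
E
python3 ang.py a1 scene
```

```text
scene 849 normal s,w,z [-0.289  0.008 -0.957] mean [-20.6   0.8  81.5] theta 0.51 rmax 70.4 zmax 96.5
5.1 [ 438.1 -177.4  249.7] [-7.2 -0.6  2.6]
```

View pics/a1_scene.png

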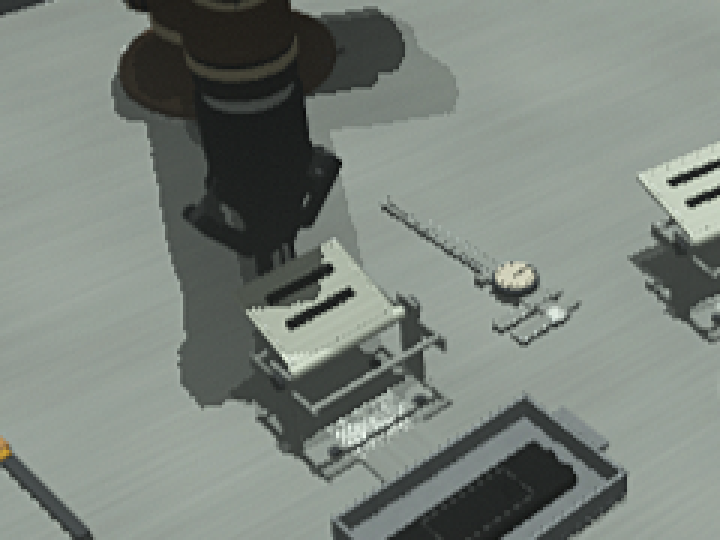

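The paddle has risen from about 0.22 to about 0.29 rad, with about 7 N of push. I continue along the arc.

Call:
{"method": "step_arm", "body": {"targets": [[0, -0.0013, 0, -0.004, 0], [0, -0.0015, 0, -0.004, 0], [0, -0.0017, 0, -0.0038, 0], [0, -0.0019, 0, -0.0037, 0], [0, -0.0021, 0, -0.0035, 0], [0, -0.0023, 0, -0.0035, 0]]}}

```text
t: 5.7
position: [449.5, -176.5, 272.3]
tool_rot: [[-0.997, -0.079, -0.001], [-0.079, 0.997, -0.0], [0.001, 0.0, -1.0]]
ft_force: [-5.1, -0.5, 2.2]
finger_gap: 0.001
```

```bash
python3 ang.py a2 scene
```

```text
scene 736 normal s,w,z [ 0.566 -0.003  0.824] mean [-15.9   0.1  86.5] theta 0.805 rmax 58.6 zmax 107.1
5.75 [ 450.  -176.5  272.9] [-5.8  0.2  5.3]
```

Call:
{"method": "step_arm", "body": {"targets": [[0, -0.0034, 0, -0.0035, 0], [0, -0.0034, 0, -0.0035, 0], [0, -0.0034, 0, -0.003, 0], [0, -0.004, 0, -0.003, 0], [0, -0.004, 0, -0.003, 0], [0, -0.0045, 0, -0.003, 0], [0, -0.0045, 0, -0.0025, 0], [0, -0.005, 0, -0.0025, 0], [0, -0.005, 0, -0.002, 0]]}}

```text
t: 6.65
position: [487.6, -173.5, 298.3]
tool_rot: [[-0.997, -0.079, 0.0], [-0.079, 0.997, 0.0], [-0.0, 0.0, -1.0]]
ft_force: [0.1, 0.8, -0.2]
finger_gap: 0.001
```

```bash
python3 ang.py a3 scene
```

```text
scene 96 normal s,w,z [ 0.857 -0.012  0.516] mean [ 2.9 -3.6 75. ] theta 2.099 rmax 9.7 zmax 78.9
6.7 [ 488.2 -173.5  298.5] [0.3 0.3 0.1]
```

View pics/a3_scene.png

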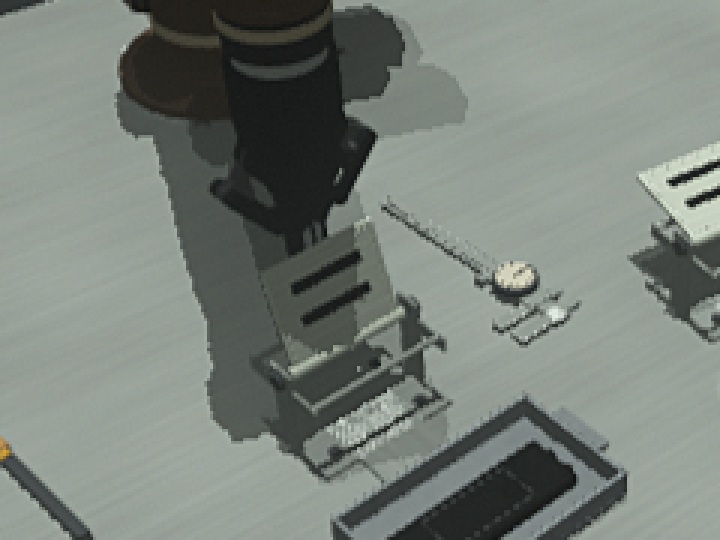

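The paddle is at about 1.2 rad, with the fingertip about 20 mm below its top edge. I now push level past upright.

Call:
{"method": "step_arm", "body": {"targets": [[0, -0.005, 0, 0, 0], [0, -0.005, 0, 0, 0], [0, -0.005, 0, 0, 0], [0, -0.005, 0, 0, 0], [0, -0.005, 0, 0, 0], [0, -0.005, 0, 0, 0], [0, -0.005, 0, 0, 0], [0, -0.005, 0, 0, 0]]}}

```text
t: 7.5
position: [527.2, -170.4, 298.0]
tool_rot: [[-0.997, -0.079, -0.0], [-0.079, 0.997, 0.0], [0.0, 0.0, -1.0]]
ft_force: [-0.3, -0.1, -0.4]
finger_gap: 0.001
```

```bash
python3 ang.py a4 scene top
```

```text
scene 37 normal s,w,z [0.98  0.008 0.201] mean [ 29.8  22.2 105.8] theta 2.265 rmax 84.2 zmax 151.4
7.6 [ 527.5 -170.3  298. ] [ 0.1 -1.6 -0.1]
```

View pics/a4_scene.png

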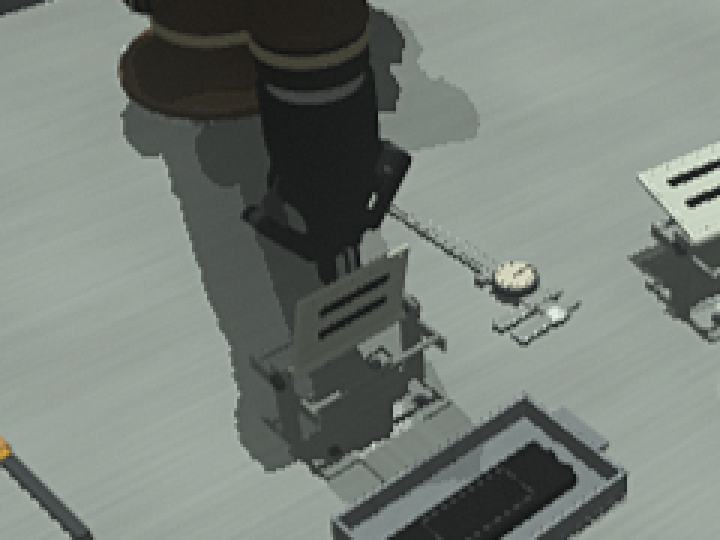

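Call:
{"method": "step_arm", "body": {"targets": [[0, -0.005, 0, 0.001, 0], [0, -0.005, 0, 0.001, 0], [0, -0.005, 0, 0.001, 0], [0, -0.005, 0, 0.002, 0], [0, -0.005, 0, 0.0035, 0], [0, -0.005, 0, 0.0035, 0], [0, -0.005, 0, 0.004, 0], [0, -0.004, 0, 0.005, 0], [0, -0.003, 0, 0.005, 0], [0, -0.003, 0, 0.005, 0], [0, 0, 0, 0, 0]]}}

```text
t: 8.7
position: [571.9, -166.7, 266.2]
tool_rot: [[-0.997, -0.079, -0.001], [-0.079, 0.997, 0.0], [0.001, 0.0, -1.0]]
ft_force: [-0.4, 1.2, -0.8]
finger_gap: -0.0
```

```bash
python3 ang.py a5 scene top
```

```text
scene 58 normal s,w,z [-0.32   0.014  0.947] mean [52.1 27.6 92.8] theta 2.73 rmax 83.7 zmax 101.7
top 58 normal s,w,z [ 0.319  0.211 -0.924] mean [18.5 41.7 79.5] theta 2.669 rmax 82.0 zmax 98.9
8.8 [ 571.7 -166.8  267. ] [0.3 0.1 0.4]
```

View pics/a5_scene.png

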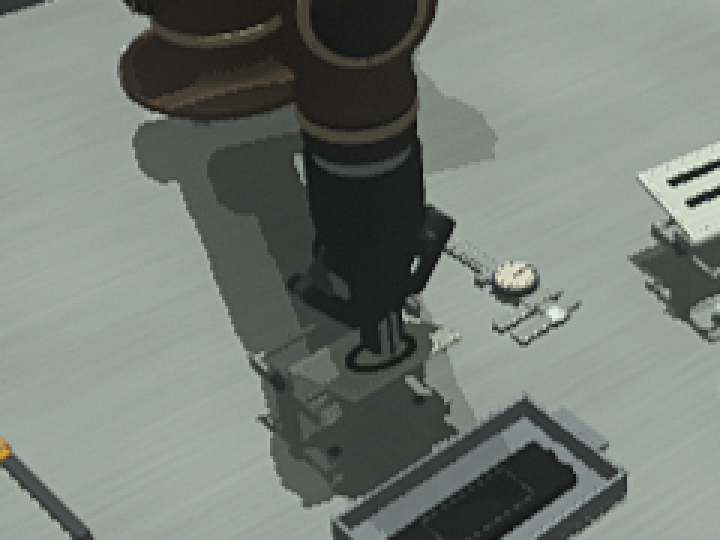

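The paddle is at about 2.8 rad with the ring face up, and the fingertip is inside the ring near crop (385,345). Now I press down.

Call:
{"method": "step_arm", "body": {"targets": [[0, -0.001, 0, 0.005, 0], [0, -0.001, 0, 0.005, 0], [0, -0.001, 0, 0.004, 0], [0, 0, 0, 0.003, 0], [0, 0, 0, 0.002, 0], [0, 0, 0, 0, 0]]}}

```text
t: 9.4
position: [574.5, -166.6, 247.7]
tool_rot: [[-0.997, -0.079, -0.001], [-0.079, 0.997, 0.0], [0.001, 0.0, -1.0]]
ft_force: [-0.1, 0.6, -0.4]
finger_gap: -0.003
```

Call:
{"method": "step_arm", "body": {"targets": [[0, 0, 0, 0.0015, 0], [0, 0, 0, 0, 0]]}}

```text
t: 9.6
position: [574.7, -166.6, 246.6]
tool_rot: [[-0.997, -0.079, -0.0], [-0.079, 0.997, 0.0], [0.0, 0.0, -1.0]]
ft_force: [-0.6, 0.6, 0.8]
finger_gap: -0.005
```

Call:
{"method": "step_arm", "body": {"targets": [[0, 0, 0, 0.001, 0], [0, 0, 0, 0, 0]]}}

```text
t: 9.8
position: [574.7, -166.6, 246.0]
tool_rot: [[-0.997, -0.079, 0.0], [-0.079, 0.997, -0.0], [-0.0, -0.0, -1.0]]
ft_force: [0.0, 0.2, 2.1]
finger_gap: 0.002
```

Call:
{"method": "step_arm", "body": {"targets": [[0, 0, 0, 0.001, 0], [0, 0, 0, 0, 0]]}}

```text
t: 10.0
position: [574.6, -166.6, 245.8]
tool_rot: [[-0.997, -0.079, 0.001], [-0.079, 0.997, -0.0], [-0.001, -0.0, -1.0]]
ft_force: [-2.0, 0.8, 8.5]
finger_gap: 0.002
```

Call:
{"method": "step_arm", "body": {"targets": [[0, 0, 0, 0.001, 0], [0, 0, 0, 0, 0]]}}

```text
t: 10.2
position: [574.6, -166.6, 245.7]
tool_rot: [[-0.997, -0.079, 0.001], [-0.079, 0.997, -0.0], [-0.001, -0.001, -1.0]]
ft_force: [-5.4, 2.0, 13.8]
finger_gap: 0.002
```

The paddle is bottomed out: the tip is at z≈72.7, which is the paddle's top face, and the force climbed to 14 N. I retreat upward, then look.

Call:
{"method": "step_arm", "body": {"targets": [[0, 0, 0, -0.005, 0], [0, 0, 0, -0.015, 0], [0, 0, 0, -0.03, 0], [0, 0, 0, -0.04, 0], [0, 0, 0, -0.04, 0], [0, 0.04, 0, 0, 0], [0, 0.04, 0, 0, 0], [0, 0.04, 0, 0, 0], [0, 0.04, 0, 0, 0], [0, 0.04, 0, 0, 0], [0, 0, 0, 0, 0], [0, 0, 0, 0, 0]]}}

```text
t: 11.4
position: [374.9, -182.6, 374.1]
tool_rot: [[-0.997, -0.078, 0.002], [-0.078, 0.997, -0.001], [-0.002, -0.001, -1.0]]
ft_force: [-0.2, 0.2, 0.5]
finger_gap: 0.001
```

```bash
python3 ang.py a6 scene top
python3 - <<'E'
from h import *
p,d=read_camera("top"); cv2.imwrite("pics/top_end.png",p[:,:,::-1])
o=np.load("pics/top0.npz")["p"]; x=cv2.absdiff(o,p).max(2); cv2.imwrite("pics/diff.png",x*2)
P=cloud("top",d);pin=np.array([525,-171.5]);u=np.array([.997,.077]);v=np.array([-.077,.997])
s=(P[...,:2]-pin)@u; w=(P[...,:2]-pin)@v; Z=P[...,2]
for a in range(10,90,10):
    m=(s>a)&(s<a+10)&(abs(w)<42)&(Z>55); print(a,m.sum(),np.median(Z[m]).round(1) if m.any() else 0)
E
```

```text
scene 1033 normal s,w,z [-0.016  0.005 -1.   ] mean [39.8 -2.  73.8] theta 3.046 rmax 81.4 zmax 77.0
top 1488 normal s,w,z [0.003 0.008 1.   ] mean [36.1  0.5 72.5] theta 3.071 rmax 80.5 zmax 76.0
11.5 [ 376.1 -182.6  373.8] [-0.1  0.2  0.1]
10 194 72.3
20 187 73.0
30 193 72.8
40 185 73.1
50 191 72.6
60 193 72.5
70 179 72.7
80 43 71.6
```

View pics/a6_scene.png

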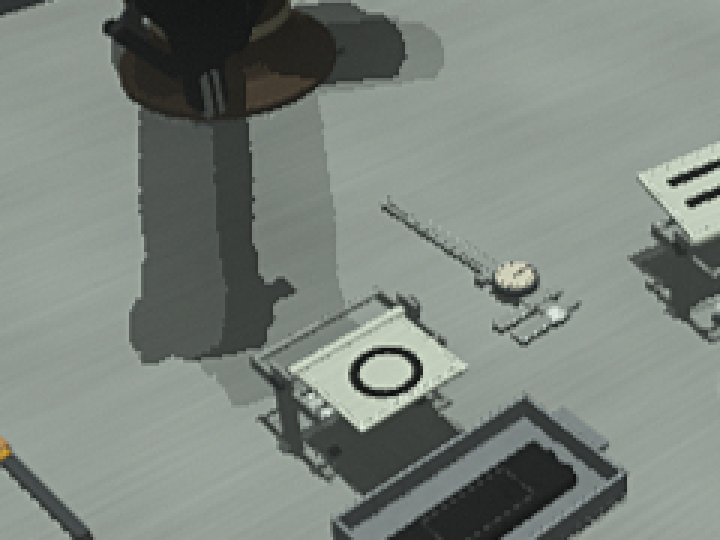

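View pics/diff.png

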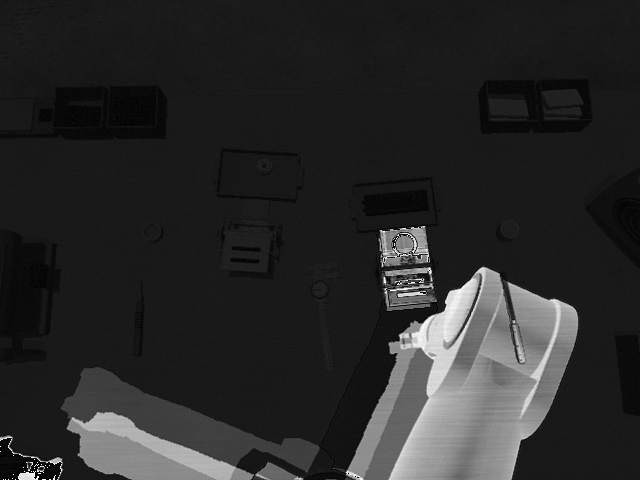

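The ring now shows upward at crop (386,370), and the paddle is flat at z≈72.7 across its whole length. The difference image shows change only at this marker and the arm. The file is hidden under the arm in the top view, but nothing went near it. Handing in.

```bash
python3 -c "
from cell import *
print(sense()['qd'].round(4)); print(finish_job())"
```

```text
[ 0.0045  0.0079  0.0026  0.0026  0.0014 -0.002 ]
the job is handed in; nothing more can be done
None
```

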